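# Roll a damper tube one full turn on the surface plate

## Task

The stripped shock absorber tube lies across one end of the dark granite surface plate with its drilled hole facing up. To show up any bend, roll it along the plate towards the other end through one full turn, pushing only on the top of it with your fingertips, so that its hole faces up again; leave it lying still and square across the plate. Do not pinch, lift or shove the tube from the side, and leave the other things alone.

Things in the scene. Friction and masses are not known exactly. Their poses are not given: they have to be found in the camera images.
- tube: Bare steel shock absorber tube, to be rolled: round, outside diameter 46 mm (radius 23), 210 mm long, 0.45 to 0.85 kg. One end open; at the other a welded mounting eye, 36 mm across and clear of the plate, reaches 152 mm from the tube's middle. Origin on its axis at the middle of the 210 mm. x runs along the axis to the eye; z points out through the drilled hole: up at the start, down after half a turn.
- tube_hole (a point): Centre of the dark 12 mm drain hole drilled in the tube's wall, on its outer surface, 70 mm from the tube's middle towards the open end. It faces up at the start. One full turn carries the rolling tube 144.5 mm. The tube rolls easily: let go at a creep it stops within a few mm, at 100 mm/s in about 1 cm.
- plate: Dark granite surface plate, 300 x 480 x 60 mm, fixed, level. Origin at the centre of its underside; flat top 60 mm higher. x runs across it (300 mm), y along it (480 mm), z up. The tube lies across it, axis within 5 degrees of the plate's x, eye towards +x, its top 106 mm above the bench, and starts 125 to 150 mm from the plate's middle towards its +y or -y end; it is to roll along y towards the other end.
- vblock: Steel V-block, 60 x 50 x 40 mm, standing at the other end of the plate from the tube, 125 to 150 mm from the plate's middle. Origin at the centre of its underside. Not to be moved.
- gauge_stand: Dial gauge on an upright stand with a 50 x 60 mm base block, about 205 mm tall, its arm reaching 105 mm to its own -y, on the bench beyond the far side (+x) of the plate. Origin at the centre of the base's underside. Not to be moved.
- spring: Standing coil spring, 104 mm across, 150 mm tall, on the bench beyond the plate's +y end. Origin at the centre of its underside. Not to be moved.
- oil_bottle: Flat grey oil bottle, 60 x 100 x 230 mm, on the bench beyond the plate's +y end. Origin at the centre of its underside. Not to be moved.
- spray_can: Spray can with white cap, 65 mm across, 196 mm tall, on the bench beyond the far side (+x) of the plate. Origin at the centre of its underside. Not to be moved.
- parts_tray: Black tray, 240 x 140 x 35 mm, holding the damper's piston rod and small parts, on the bench beyond the plate's -y end. Origin at the centre of its underside. Not to be moved.
- wrench: Steel spanner, 180 mm long, 8 mm thick, lying flat on the bench beyond the far side (+x) of the plate. Origin at its middle. Not to be moved.

How it is judged (in metres and radians):
On the way:
1. half-way: the tube has rolled (not slid) about half a turn, 45 to 100 mm along, with its hole facing down (angle between tube's own z axis and vertical above 2.5 rad and distance of tube from where it was at the start of the episode between 0.045 and 0.1 m), for 0.02 s.
At the end, for the whole second after the job is handed in: The tube lies still on the plate, 144.5 mm (within 15 mm) from where it started, its hole facing up again to within 37 degrees (a tenth of a turn), its axis square across the plate to within 12 degrees (distance of tube from where it was at the start of the episode between 0.1295 and 0.1595 m and angle between tube's own z axis and vertical below 0.65 rad and angle between the x axis of tube and the x axis of plate, either way round below 0.22 rad and z of tube in the frame of plate between 0.078 and 0.088 m and linear speed of tube below 0.008 m/s and angular speed of tube below 0.3 rad/s); the robot touches nothing.
It fails at once if the tube is lifted more than 10 mm off the plate (z of tube in the frame of plate above 0.093 m).
It fails at once if the tube rolls off the plate or drops (z of tube in the frame of plate below 0.07 m).
It fails at once if the fingers touch the tube while the grasp point between them is below the level of the tube's top (pinched or shoved from the side) (contact force between the fingers and tube above 0.3 N and z of the grasp point in the frame of plate below 0.105 m).
It fails at once if one of the other things on the plate or bench is moved more than 15 mm (distance of any of vblock, gauge_stand, spring, oil_bottle, spray_can, parts_tray, wrench from where it was at the start of the episode above 0.015 m).
It also fails if it takes over 61 s, if anything falls off the work surface, if the arm or the gripper's body presses on something with over 40 N, if the wrist force passes 120 N, or if a joint passes its speed limit or range.

## Robot

A 6-joint arm with a two-finger parallel gripper is mounted at the origin on the work surface. World frame = base frame: x ahead of the robot, y to its left, z up, the work surface at z = 0. Lengths are in m, angles in degrees, forces in N, time in s.
With the tool pointing down it reaches from about 0.375 to 0.9 m from the base axis. Payload 3.1 kg.
Tool frame: the origin (TCP) lies at the very end of the fingers, on their centre line; the grasp point (between the pads) lies 19 mm behind it; z points along the fingers, y is the direction in which the jaws open and shut (so a half turn about z gives the same grasp; the last joint's range is limited). The gripper opens to 87 mm and grips with 3 to 60 N. Pads are 19 mm wide; open, the fingers measure 117 mm over their backs; the gripper's body (75 mm by 190 mm) begins 51 mm behind the grasp point.
Start: joints at [-79.383, 30.224, 82.088, -0, 67.689, -10.227], TCP at [0.222, -0.584, 0.223] pointing down, gripper open.
Joint ranges: [-176.69, 176.69], [-43.24, 126.21], [12.49, 139.97], [-82, 262], [0, 151.66], [-163.58, 163.58]. Speed limits (degrees/s): [159.86, 159.86, 180, 180, 180, 180].

## Interface

Orientations are given as a 3x3 rotation matrix whose columns are the frame's x, y, z axes.
In Python, from rig import read_state, capture, hand_in gives the robot as it stands. The module is installed in compiled form; this text tells all that it offers.
- The arm moves only by the tool send_rows, never from a script. Its argument "moves" is one flat list of numbers, 7 for each row, row after row: the turn, a rotation vector about the world's x, y, z in degrees, then the shift along the world's x, y, z in cm, then the gripper's target within -1 to 1 (fully open at 1, half-way at 0, shut at -1). In form: [rx, ry, rz, tx, ty, tz, hand, rx, ry, rz, tx, ty, tz, hand, ...]. A call has 1 to 20 rows; each row shifts and turns the commanded pose from where the row before left it; what a row does not reach is not made up. A row lasts 1/10 s, in which the tool goes at most 50 mm and 8.59 degrees, less where a joint would pass 70% of its speed; a pose out of reach is approached as far as the arm can. A call with a gripper value outside its range is refused whole. The fingers move at their own pace and stop on an object; the grip force is fixed at half the most. Time passes only in rows, so rows that do not move let the fingers close. It gives the time, the measured TCP pose, the force and the opening at its end, in the units of the state.
- read_state(): the state, without advancing time (a new reading comes with each control period).
- capture(name): name is "scene" or "top"; returns a dict with "pixels" (400x640x3 uint8, red, green, blue), "vertical_fov" (degrees; the focal length in pixels is half the picture's height over the tangent of half this angle, whatever the lens; pixels are square), "cx", "cy" (the principal point, pixels), "rvec" (rotation vector, rad) and "tvec" (3), from world to camera coordinates, as OpenCV has them. Camera axes: x right, y down, z forward; pixel columns grow to the right and rows downward; lengths in m; the calibration is good to about 2 mm. A picture is of the moment at which its call begins. There is no depth.
- hand_in(): hands the job in, once; it reports no verdict.
The state is a dict: "time_s": time; "joint_positions": joint angles; "qvel": joint speeds; "tau": joint torques, N m; "position": TCP position; "tcp_rot": TCP orientation; "force": force on the tool from outside, world axes, zero at the start; "moment": the same for the moment, N m; "opening": opening from 0.0 (shut) to 1.0 (fully open).
Only numpy, scipy, OpenCV 4.12 (cv2) and the standard library are available. Lean on these libraries where they do the work, as an engineer would, in place of code of your own. Each camera call takes 0.05 s, during which the arm holds its last target.

## Working session

There is one attempt and no reset: what is moved stays moved. The work goes in short steps, Python scripts to look and compute and a tool call to move; the robot and the scene stay as the last step left them, time stands still between calls to the robot, and variables do not carry over. Pictures are saved under pics/ and viewed, and the job is handed in when it is done.

Besides the shell and the picture viewer there is one more tool, called after "Emit:" in YAML: its name, and indented under it one key for each argument. send_rows: Moves the arm, as the interface text tells. Its arguments: {"type":"object","properties":{"moves":{"type":"array","items":{"type":"number"}}},"required":["moves"]}

```bash
mkdir -p pics
python3 - <<'E'
from rig import read_state,capture
import cv2,numpy as np
for n in ("scene","top"):
    c=capture(n); cv2.imwrite(f"pics/{n}0.png",c["pixels"][:,:,::-1]); np.savez(f"{n}0.npz",**c)
    print(n,c["vertical_fov"],c["cx"],c["cy"],c["rvec"],c["tvec"])
s=read_state();print(s["time_s"],s["position"],s["tcp_rot"],s["force"],s["opening"])
E
```

```text
scene 42.34439206295868 314.2751747222652 198.39354308194015 [ 1.38675088  2.22187347 -0.88104468] [ 0.22622252 -0.32002801  1.61271762]
top 56.07543726713244 319.2033833672823 199.76922929975257 [ 2.16107828 -2.18132421  0.14948511] [0.01018355 0.57897291 0.95449427]
0.1 [ 0.22229622 -0.58342661  0.22169199] [[ 9.34539356e-01  3.55859603e-01 -3.68191218e-04]
 [ 3.55859641e-01 -9.34537497e-01  1.89278489e-03]
 [ 3.29477180e-04 -1.89990637e-03 -9.99998141e-01]] [ 0.10548762  0.21761183 -0.29190334] 1.0002560371101386
```

View pics/scene0.png

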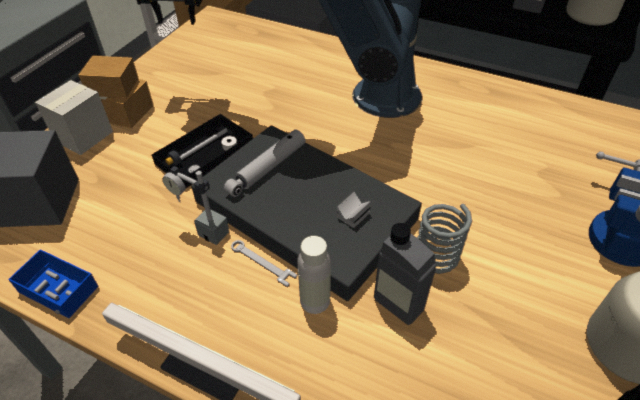

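View pics/top0.png

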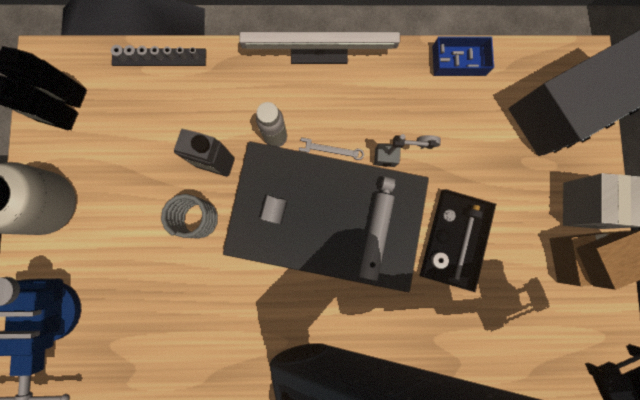

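The top view shows the plate with corners near (248,143), (428,177), (410,291) and (224,254). The tube runs from the eye at (387,184) to the open end at about (371,277), with the hole at (373,265). The V-block is at (273,208).

```bash
cat > h.py <<'E'
import numpy as np,cv2
def cam(c):
    f=200/np.tan(np.radians(float(c["vertical_fov"]))/2)
    K=np.array([[f,0,float(c["cx"])],[0,f,float(c["cy"])],[0,0,1]])
    R=cv2.Rodrigues(np.array(c["rvec"],float))[0]; return K,R,np.array(c["tvec"],float).ravel()
def onz(c,uv,z):
    K,R,t=cam(c); d=R.T@np.linalg.inv(K)@np.array([uv[0],uv[1],1.]); o=-R.T@t
    return o+d*(z-o[2])/d[2]
def proj(c,p):
    K,R,t=cam(c); q=K@(R@np.array(p,float)+t); return q[:2]/q[2]
E
python3 - <<'E'
from h import *
c=dict(np.load("top0.npz")); im=c["pixels"][:,:,::-1].copy()
K,R,t=cam(c);print("campos",-R.T@t)
cv2.imwrite("pics/top0z.png",cv2.resize(im[130:300,210:440],None,fx=3.4,fy=3.4,interpolation=cv2.INTER_CUBIC))
s=dict(np.load("scene0.npz")); im=s["pixels"][:,:,::-1]
cv2.imwrite("pics/sc0z.png",cv2.resize(im[110:310,190:430],None,fx=3,fy=3,interpolation=cv2.INTER_CUBIC))
E
```

```text
campos [0.46435559 0.02612488 1.0149207 ]
```

View pics/top0z.png

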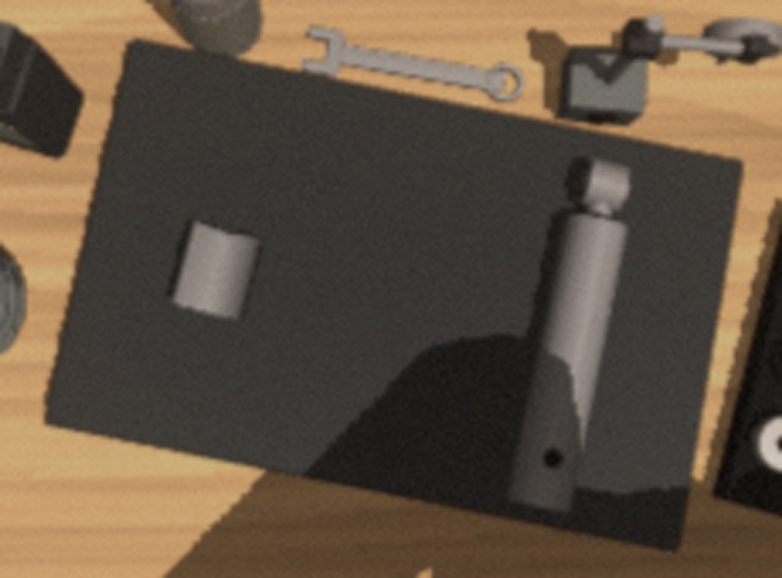

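View pics/sc0z.png

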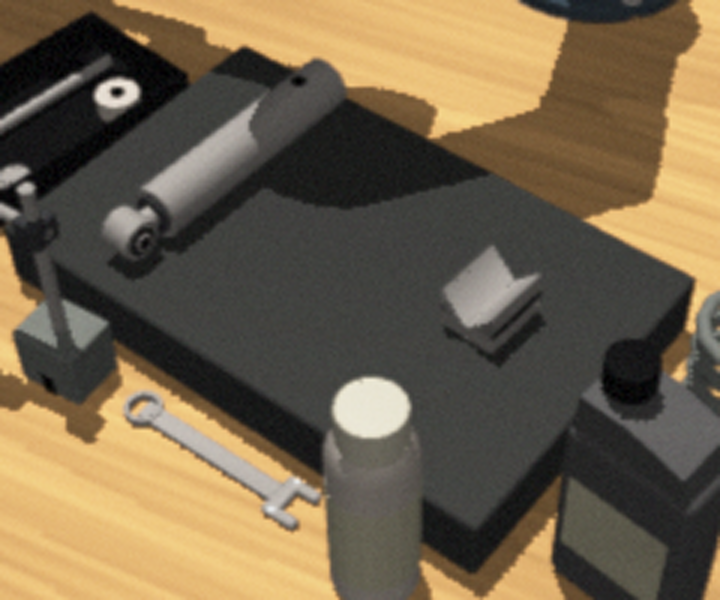

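Run:
```python
from h import *
c=dict(np.load("top0.npz")); s=dict(np.load("scene0.npz"))
def tz(u,v): return ((u+.5)/3.4-.5+210,(v+.5)/3.4-.5+130)
def sz(u,v): return ((u+.5)/3-.5+190,(v+.5)/3-.5+110)
P=[onz(c,tz(*p),.06)[:2] for p in [(133,41),(741,162),(680,549),(46,423)]]
P=np.array(P);ctr=P.mean(0);print(P,ctr)
ax=(P[0]-P[3]+P[1]-P[2]);ay=(P[0]-P[1]+P[3]-P[2]);print("len",np.linalg.norm(ax)/2,np.linalg.norm(ay)/2,np.degrees(np.arctan2(ax[1],ax[0])),np.degrees(np.arctan2(-ay[0],ay[1])))
a=[onz(c,tz(*p),.083)[:2] for p in [(566,213),(627,224),(510,499),(576,512)]]
e=(a[0]+a[1])/2;o=(a[2]+a[3])/2;print("tube",a,e,o,(e+o)/2,np.linalg.norm(e-o),np.degrees(np.arctan2(*(e-o)[::-1])))
print("hole top",onz(c,tz(553,458),.106),"scene",onz(s,sz(299,80),.106))
print("eye",onz(c,tz(604,182),.083))
print("vb",[onz(c,tz(*p),.1)[:2] for p in [(195,221),(259,238),(240,319),(173,302)]])
print("scene plate",[onz(s,sz(*p),.06)[:2] for p in [(245,47),(693,280),(473,529)]])
print("gauge base top",[onz(c,tz(*p),.04)[:2] for p in [(575,50),(645,55),(560,115),(640,122)]], "dial", onz(c,tz(745,40),.15))
```

```text
[[ 0.72929792  0.18676358]
 [ 0.63238326 -0.27649239]
 [ 0.34403994 -0.21853844]
 [ 0.4410013   0.24738978]] [ 0.5366806  -0.01521936]
len 0.29435304957227326 0.4745975046321631 -11.620303512808311 -11.785779722370163
tube [array([ 0.59102528, -0.1373752 ]), array([ 0.5824746 , -0.18237367]), array([ 0.3837385 , -0.09109851]), array([ 0.37396154, -0.13847097])] [ 0.58674994 -0.15987444] [ 0.37885002 -0.11478474] [ 0.48279998 -0.13732959] 0.21273330614504044 -12.236892323012501
hole top [ 0.41376166 -0.11923404  0.106     ] scene [ 0.41015599 -0.11942226  0.106     ]
eye [ 0.61400377 -0.16630439  0.083     ]
vb [array([0.58496444, 0.13402884]), array([0.57225507, 0.08798509]), array([0.51406948, 0.10155509]), array([0.52667083, 0.14939186])]
scene plate [array([ 0.3435618 , -0.21403953]), array([0.44287676, 0.24878107]), array([0.73079973, 0.18627658])]
gauge base top [array([ 0.72592663, -0.15565015]), array([ 0.72162719, -0.2107195 ]), array([ 0.67404287, -0.14239898]), array([ 0.66809778, -0.20489906])] dial [ 0.70297881 -0.25461489  0.15      ]
```

Emit:
send_rows:
  moves: [0,0,4.77,2.22,3.65,-0.5,1,0,0,4.77,2.22,3.65,-0.5,1,0,0,4.77,2.22,3.65,-0.5,1,0,0,4.77,2.22,3.65,-0.5,1,0,0,4.77,2.22,3.65,-0.5,1,0,0,4.77,2.22,3.65,-0.5,1,0,0,4.77,2.22,3.65,-0.5,1,0,0,4.77,2.22,3.65,-0.5,1,0,0,4.77,2.22,3.65,-0.5,1,0,0,4.77,2.22,3.65,-0.5,1,0,0,4.77,2.22,3.65,-0.5,1,0,0,4.77,2.22,3.65,-0.5,1,0,0,0,0,0,0,1,0,0,0,0,0,0,1]

```text
time_s: 1.5
position: [0.4888, -0.1451, 0.1622]
tcp_rot: [[0.204, 0.979, -0.001], [0.979, -0.204, 0.0], [-0.0, -0.001, -1.0]]
force: [-0.2, 0.7, -0.1]
opening: 1.004
```

```bash
cat > look.py <<'E'
import sys
from rig import read_state,capture
from h import *
n=sys.argv[1]
s=read_state();R=np.array(s["tcp_rot"]);print(s["time_s"],np.round(s["position"],4),"yvec",np.round(R[:,1],4),"z",np.round(R[:,2],4),"F",np.round(s["force"],2),"M",np.round(s["moment"],2),"op",s["opening"])
if len(sys.argv)<3:
    a=capture("top");b=capture("scene")
    np.savez(f"top{n}.npz",**a);np.savez(f"scene{n}.npz",**b)
    A=cv2.resize(np.ascontiguousarray(a["pixels"][130:300,230:440,::-1]),None,fx=2.6,fy=2.6,interpolation=cv2.INTER_CUBIC)
    B=cv2.resize(np.ascontiguousarray(b["pixels"][110:270,190:400,::-1]),None,fx=3.4,fy=3.4,interpolation=cv2.INTER_CUBIC)
    cv2.imwrite(f"pics/t{n}.png",A);cv2.imwrite(f"pics/s{n}.png",B)
E
python3 look.py 1
```

```text
1.5 [ 0.4888 -0.1451  0.1622] yvec [ 0.9789 -0.2043 -0.001 ] z [-0.001  0.    -1.   ] F [-0.2   0.68 -0.13] M [-0.01 -0.12  0.02] op 1.0038945163747457
```

View pics/s1.png

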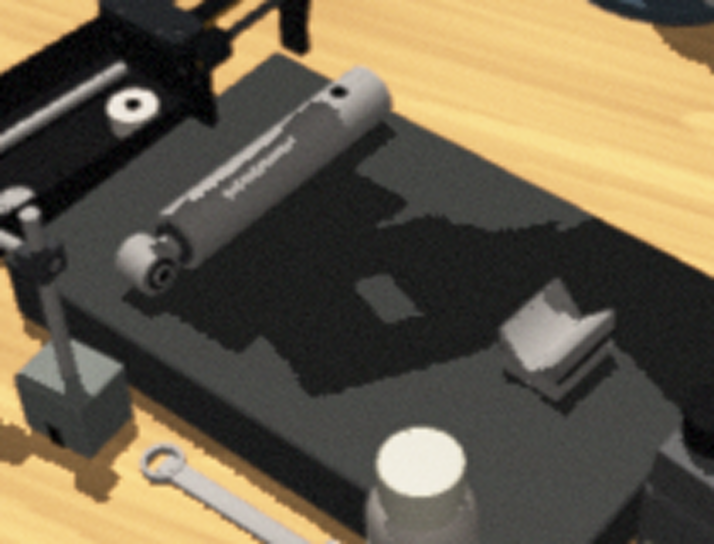

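View pics/t1.png

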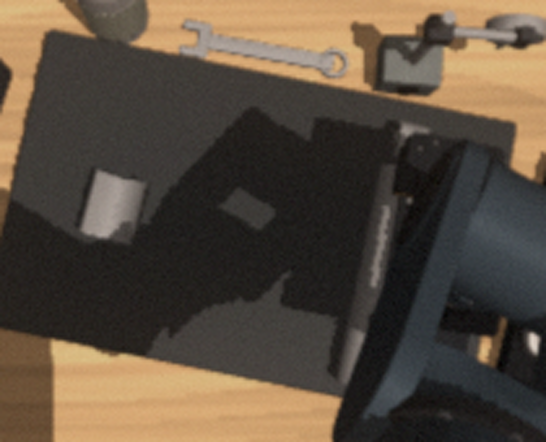

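Emit:
send_rows:
  moves: [0,0,0,0,0,-1.5,1,0,0,0,0,0,-2,1,0,0,0,0,0,-1.2,1,0,0,0,0,0,-0.4,1,0,0,0,0,0,0,1,0,0,0,0,0,0,1]

```text
time_s: 2.2
position: [0.4891, -0.1467, 0.112]
tcp_rot: [[0.207, 0.978, 0.001], [0.978, -0.207, -0.0], [-0.0, 0.001, -1.0]]
force: [0.2, 0.2, -0.1]
opening: 1.0
```

```bash
python3 look.py 2
python3 - <<'E'
from h import *
s=dict(np.load("scene2.npz"))
p=np.array([.4888,-.1451,.111]);y=np.array([.979,-.204,-.001])
for k in(-.051,.051): print((proj(s,p+k*y)-[190,110]+.5)*3.4)
E
```

```text
2.2 [ 0.4891 -0.1467  0.112 ] yvec [ 9.783e-01 -2.073e-01  8.000e-04] z [ 7.e-04 -4.e-04 -1.e+00] F [ 0.21  0.19 -0.09] M [-0.05 -0.12  0.  ] op 0.9995549927872783
[302.80378094 102.93796362]
[209.41561961 177.61856652]
```

View pics/s2.png

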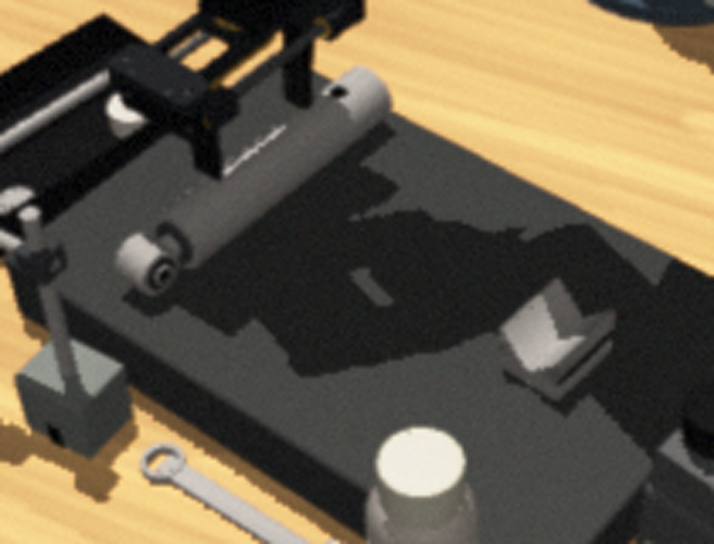

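The fingertips sit just above and slightly behind the tube's top, at about (209,175) and (303,103) in the zoomed scene view. I'll move 2 mm forward, then lower them gently.

Emit:
send_rows:
  moves: [0,0,0,0.04,0.2,-0.3,1,0,0,0,0,0,-0.2,1,0,0,0,0,0,-0.1,1,0,0,0,0,0,0,1]

```text
time_s: 2.7
position: [0.4893, -0.144, 0.1063]
tcp_rot: [[0.206, 0.979, 0.0], [0.979, -0.206, -0.0], [-0.0, 0.0, -1.0]]
force: [-1.6, 0.2, 6.3]
opening: 0.998
```

```bash
python3 look.py 3 x
```

```text
2.7 [ 0.4893 -0.144   0.1063] yvec [ 9.785e-01 -2.060e-01  3.000e-04] z [ 2.e-04 -2.e-04 -1.e+00] F [-1.57  0.21  6.28] M [0.09 0.1  0.04] op 0.9975238281083416
```

Emit:
send_rows:
  moves: [0,0,0,0.05,0.25,-0.03,1,0,0,0,0.08,0.4,0,1,0,0,0,0.1,0.5,0,1,0,0,0,0.1,0.5,0,1,0,0,0,0.08,0.4,0,1,0,0,0,0.05,0.25,0,1,0,0,0,0,0,0,1,0,0,0,0,0,0,1]

```text
time_s: 3.5
position: [0.4947, -0.1212, 0.1062]
tcp_rot: [[0.206, 0.979, 0.002], [0.979, -0.206, -0.001], [-0.001, 0.002, -1.0]]
force: [0.2, 0.1, 7.1]
opening: 1.001
```

```bash
python3 look.py 4
```

```text
3.5 [ 0.4947 -0.1212  0.1062] yvec [ 0.9786 -0.2059  0.0021] z [ 0.002  -0.0011 -1.    ] F [0.23 0.12 7.09] M [0.04 0.12 0.02] op 1.0005640894531214
```

View pics/s4.png

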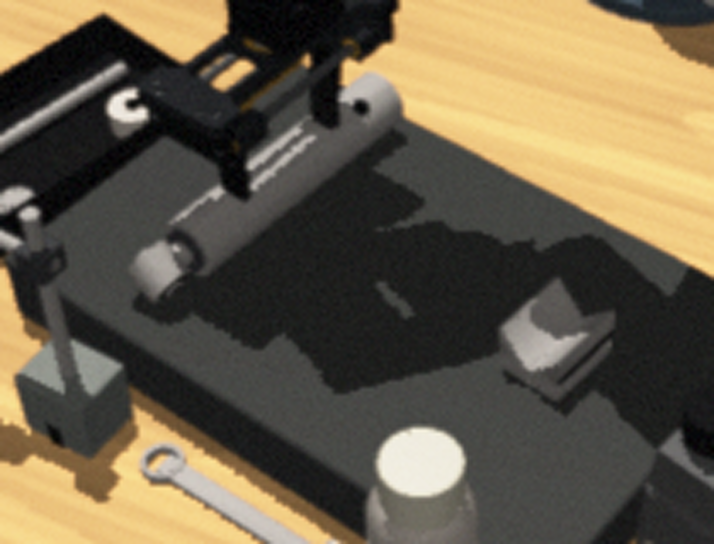

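View pics/t4.png

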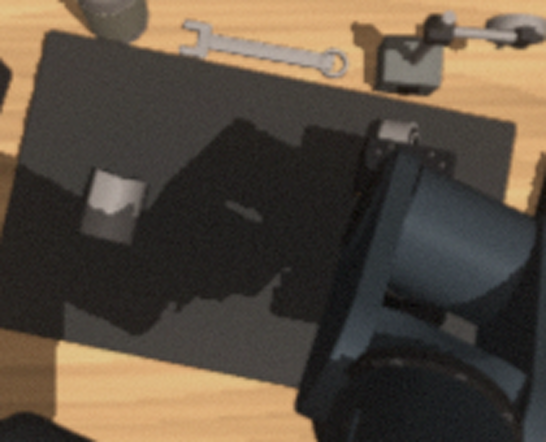

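Rolling works: the hole moved forward with the tube. I'll carry on with lift, step back and push cycles.

Emit:
send_rows:
  moves: [0,0,0,0,0,0.5,1,0,0,0,0,0,0.5,1,0,0,0,-0.12,-0.6,0,1,0,0,0,-0.12,-0.57,0,1,0,0,0,0,0,0,1,0,0,0,0,0,-0.5,1,0,0,0,0,0,-0.3,1,0,0,0,0,0,-0.2,1,0,0,0,0,0,0,1,0,0,0,0.05,0.24,0,1,0,0,0,0.1,0.5,0,1,0,0,0,0.13,0.6,0,1,0,0,0,0.13,0.6,0,1,0,0,0,0.1,0.5,0,1,0,0,0,0.06,0.3,0,1,0,0,0,0,0,0,1,0,0,0,0,0,0,1]

```text
time_s: 5.3
position: [0.4976, -0.1052, 0.1062]
tcp_rot: [[0.206, 0.979, 0.001], [0.979, -0.206, -0.0], [-0.0, 0.001, -1.0]]
force: [-1.0, -1.0, 9.4]
opening: 1.002
```

```bash
python3 look.py 5
```

```text
5.3 [ 0.4976 -0.1052  0.1062] yvec [ 0.9785 -0.2061  0.0012] z [ 1.1e-03 -5.0e-04 -1.0e+00] F [-1.05 -0.98  9.36] M [ 0.11  0.24 -0.07] op 1.0015969414989527
```

View pics/s5.png

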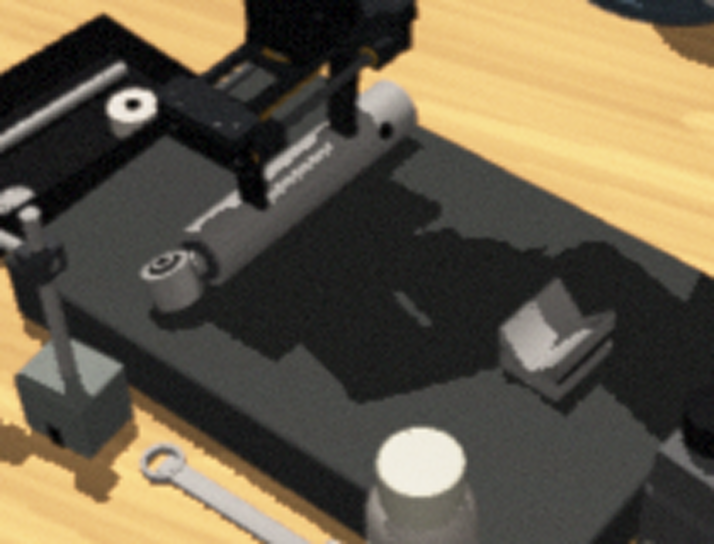

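Emit:
send_rows:
  moves: [0,0,0,0,0,0.5,1,0,0,0,0,0,0.5,1,0,0,0,-0.15,-0.7,0,1,0,0,0,-0.14,-0.67,0,1,0,0,0,0,0,0,1,0,0,0,0,0,-0.5,1,0,0,0,0,0,-0.3,1,0,0,0,0,0,-0.2,1,0,0,0,0,0,0,1,0,0,0,0.05,0.24,0,1,0,0,0,0.1,0.5,0,1,0,0,0,0.13,0.6,0,1,0,0,0,0.13,0.6,0,1,0,0,0,0.1,0.5,0,1,0,0,0,0.06,0.3,0,1,0,0,0,0,0,0,1,0,0,0,0,0,0,1]

```text
time_s: 7.1
position: [0.5005, -0.0915, 0.1062]
tcp_rot: [[0.206, 0.979, 0.001], [0.979, -0.206, -0.0], [-0.0, 0.001, -1.0]]
force: [-0.6, -0.1, 9.5]
opening: 1.002
```

```bash
python3 look.py 6
```

```text
7.1 [ 0.5005 -0.0915  0.1062] yvec [ 0.9785 -0.2061  0.0013] z [ 1.3e-03 -5.0e-04 -1.0e+00] F [-0.61 -0.13  9.47] M [ 0.06  0.22 -0.02] op 1.0023114434834224
```

View pics/s6.png

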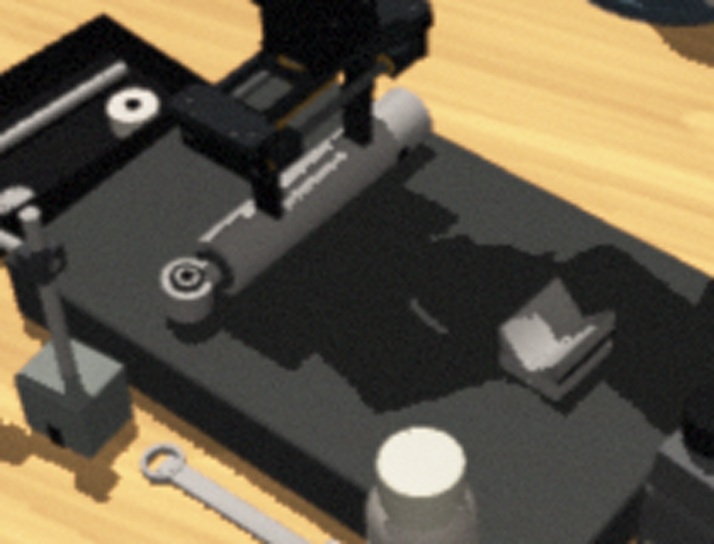

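View pics/t6.png

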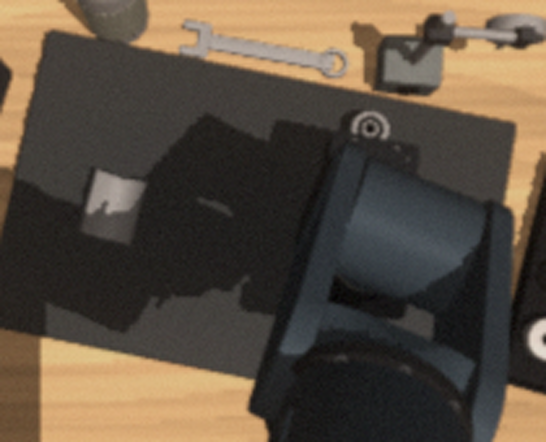

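The eye's bore now points nearly straight up (top view, about (370,128) in the crop), so the tube has turned about 99°. I'll check the eye's position in numbers.

Run:
```python
from h import *
c=dict(np.load("top6.npz"))
p=onz(c,((370.5)/2.6-.5+230,128.5/2.6-.5+130),.101);q=np.array([.614,-.1663])
u=np.array([.203,.979]);print(p,(p[:2]-q)@u,(p[:2]-q)@[.979,-.203])
```

```text
[ 0.62203418 -0.12493784  0.101     ] 0.04212448954860564 -0.0005310564840383502
```

Emit:
send_rows:
  moves: [0,0,0,0,0,0.5,1,0,0,0,0,0,0.5,1,0,0,0,-0.15,-0.7,0,1,0,0,0,-0.14,-0.67,0,1,0,0,0,0,0,0,1,0,0,0,0,0,-0.5,1,0,0,0,0,0,-0.3,1,0,0,0,0,0,-0.2,1,0,0,0,0,0,0,1,0,0,0,0.05,0.24,0,1,0,0,0,0.1,0.5,0,1,0,0,0,0.13,0.6,0,1,0,0,0,0.13,0.6,0,1,0,0,0,0.1,0.5,0,1,0,0,0,0.06,0.3,0,1,0,0,0,0,0,0,1,0,0,0,0,0,0,1]

```text
time_s: 8.9
position: [0.5033, -0.0778, 0.1062]
tcp_rot: [[0.206, 0.979, 0.001], [0.979, -0.206, -0.0], [-0.0, 0.001, -1.0]]
force: [-0.7, 1.0, 9.5]
opening: 1.002
```

```bash
python3 look.py 7
```

```text
8.9 [ 0.5033 -0.0778  0.1062] yvec [ 0.9785 -0.2061  0.0013] z [ 1.3e-03 -4.0e-04 -1.0e+00] F [-0.69  1.    9.47] M [ 0.06  0.29 -0.03] op 1.0018678597820285
```

View pics/s7.png

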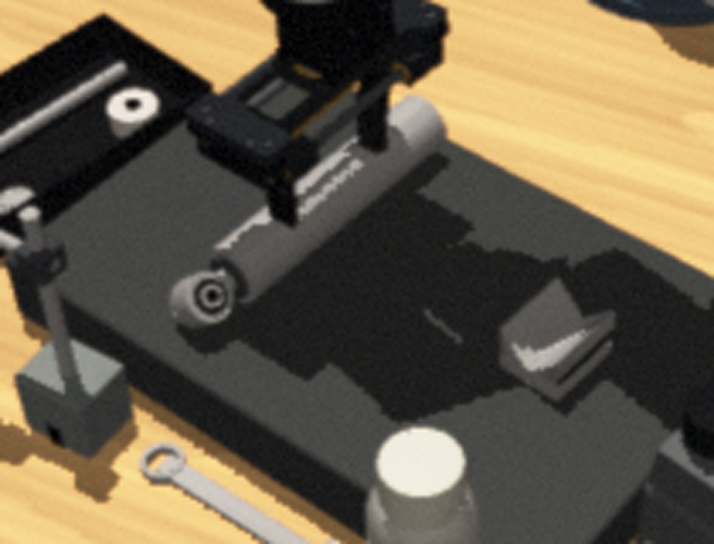

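Half-way is near, and the eye's bore is turning down towards the camera as expected. I'll keep going.

Emit:
send_rows:
  moves: [0,0,0,0,0,0.5,1,0,0,0,0,0,0.5,1,0,0,0,-0.15,-0.7,0,1,0,0,0,-0.14,-0.67,0,1,0,0,0,0,0,0,1,0,0,0,0,0,-0.5,1,0,0,0,0,0,-0.3,1,0,0,0,0,0,-0.2,1,0,0,0,0,0,0,1,0,0,0,0.05,0.24,0,1,0,0,0,0.1,0.5,0,1,0,0,0,0.13,0.6,0,1,0,0,0,0.13,0.6,0,1,0,0,0,0.1,0.5,0,1,0,0,0,0.06,0.3,0,1,0,0,0,0,0,0,1,0,0,0,0,0,0,1]

```text
time_s: 10.7
position: [0.5061, -0.0641, 0.1062]
tcp_rot: [[0.206, 0.979, 0.001], [0.979, -0.206, -0.0], [-0.0, 0.001, -1.0]]
force: [-0.0, -0.2, 10.1]
opening: 1.0
```

Emit:
send_rows:
  moves: [0,0,0,0,0,0.5,1,0,0,0,0,0,0.5,1,0,0,0,-0.15,-0.7,0,1,0,0,0,-0.14,-0.67,0,1,0,0,0,0,0,0,1,0,0,0,0,0,-0.5,1,0,0,0,0,0,-0.3,1,0,0,0,0,0,-0.2,1,0,0,0,0,0,0,1,0,0,0,0.05,0.24,0,1,0,0,0,0.1,0.5,0,1,0,0,0,0.13,0.6,0,1,0,0,0,0.13,0.6,0,1,0,0,0,0.1,0.5,0,1,0,0,0,0.06,0.3,0,1,0,0,0,0,0,0,1,0,0,0,0,0,0,1]

```text
time_s: 12.4
position: [0.5089, -0.0503, 0.1062]
tcp_rot: [[0.206, 0.979, 0.001], [0.979, -0.206, -0.0], [-0.0, 0.001, -1.0]]
force: [-0.6, -0.9, 9.6]
opening: 1.002
```

```bash
python3 look.py 8
```

```text
12.4 [ 0.5089 -0.0503  0.1062] yvec [ 0.9785 -0.2062  0.0013] z [ 1.3e-03 -3.0e-04 -1.0e+00] F [-0.6  -0.88  9.64] M [ 0.03  0.22 -0.09] op 1.0021881724224955
```

View pics/s8.png

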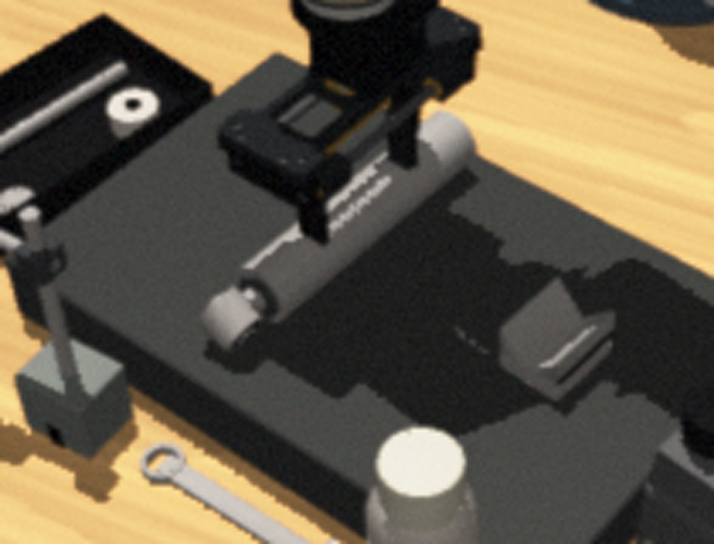

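View pics/t8.png

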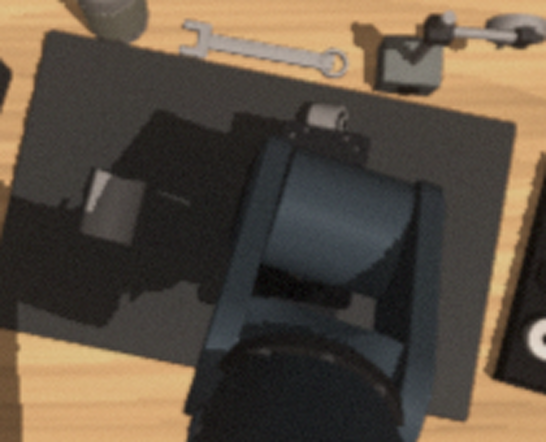

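Run:
```python
from h import *
c=dict(np.load("top8.npz"))
p=onz(c,((326.5)/2.6-.5+230,117.5/2.6-.5+130),.084);q=np.array([.614,-.1663])
u=np.array([.203,.979]);print(p,(p[:2]-q)@u,(p[:2]-q)@[.979,-.203])
```

```text
[ 0.63607186 -0.08524293  0.084     ] 0.083835459661879 0.005153763840889762
```

Emit:
send_rows:
  moves: [0,0,0,0,0,0.5,1,0,0,0,0,0,0.5,1,0,0,0,-0.15,-0.7,0,1,0,0,0,-0.14,-0.67,0,1,0,0,0,0,0,0,1,0,0,0,0,0,-0.5,1,0,0,0,0,0,-0.3,1,0,0,0,0,0,-0.2,1,0,0,0,0,0,0,1,0,0,0,0.05,0.24,0,1,0,0,0,0.1,0.5,0,1,0,0,0,0.13,0.6,0,1,0,0,0,0.13,0.6,0,1,0,0,0,0.1,0.5,0,1,0,0,0,0.06,0.3,0,1,0,0,0,0,0,0,1,0,0,0,0,0,0,1]

```text
time_s: 14.2
position: [0.5117, -0.0366, 0.1062]
tcp_rot: [[0.206, 0.979, 0.001], [0.979, -0.206, -0.0], [0.0, 0.001, -1.0]]
force: [-0.4, 0.8, 9.5]
opening: 1.001
```

Emit:
send_rows:
  moves: [0,0,0,0,0,0.5,1,0,0,0,0,0,0.5,1,0,0,0,-0.15,-0.7,0,1,0,0,0,-0.14,-0.67,0,1,0,0,0,0,0,0,1,0,0,0,0,0,-0.5,1,0,0,0,0,0,-0.3,1,0,0,0,0,0,-0.2,1,0,0,0,0,0,0,1,0,0,0,0.05,0.24,0,1,0,0,0,0.1,0.5,0,1,0,0,0,0.13,0.6,0,1,0,0,0,0.13,0.6,0,1,0,0,0,0.1,0.5,0,1,0,0,0,0.06,0.3,0,1,0,0,0,0,0,0,1,0,0,0,0,0,0,1]

```text
time_s: 15.9
position: [0.5145, -0.0229, 0.1062]
tcp_rot: [[0.206, 0.979, 0.001], [0.979, -0.206, -0.0], [0.0, 0.001, -1.0]]
force: [-1.0, -0.0, 9.1]
opening: 1.002
```

```bash
python3 look.py 9
```

```text
15.9 [ 0.5145 -0.0229  0.1062] yvec [ 0.9785 -0.2062  0.0013] z [ 1.3e-03 -2.0e-04 -1.0e+00] F [-1.01 -0.04  9.15] M [ 0.04  0.23 -0.05] op 1.0018789187701407
```

View pics/s9.png

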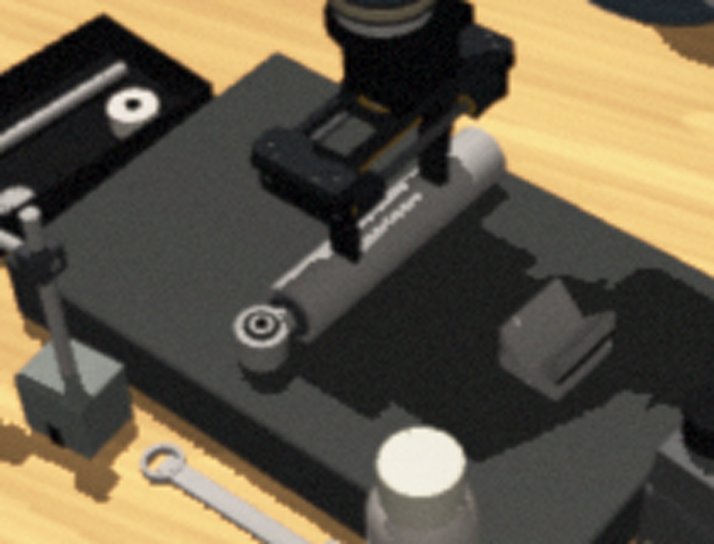

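View pics/t9.png

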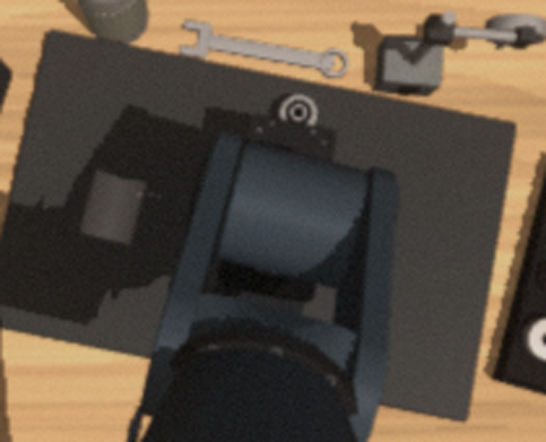

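The eye's bore faces up again, which puts the tube at about 273°. Two more strokes, then a look.

Emit:
send_rows:
  moves: [0,0,0,0,0,0.5,1,0,0,0,0,0,0.5,1,0,0,0,-0.15,-0.7,0,1,0,0,0,-0.14,-0.67,0,1,0,0,0,0,0,0,1,0,0,0,0,0,-0.5,1,0,0,0,0,0,-0.3,1,0,0,0,0,0,-0.2,1,0,0,0,0,0,0,1,0,0,0,0.05,0.24,0,1,0,0,0,0.1,0.5,0,1,0,0,0,0.13,0.6,0,1,0,0,0,0.13,0.6,0,1,0,0,0,0.1,0.5,0,1,0,0,0,0.06,0.3,0,1,0,0,0,0,0,0,1,0,0,0,0,0,0,1]

```text
time_s: 17.7
position: [0.5173, -0.0092, 0.1062]
tcp_rot: [[0.206, 0.979, 0.001], [0.979, -0.206, -0.0], [0.0, 0.001, -1.0]]
force: [-1.1, -0.1, 8.8]
opening: 0.999
```

Emit:
send_rows:
  moves: [0,0,0,0,0,0.5,1,0,0,0,0,0,0.5,1,0,0,0,-0.15,-0.7,0,1,0,0,0,-0.14,-0.67,0,1,0,0,0,0,0,0,1,0,0,0,0,0,-0.5,1,0,0,0,0,0,-0.3,1,0,0,0,0,0,-0.2,1,0,0,0,0,0,0,1,0,0,0,0.05,0.24,0,1,0,0,0,0.1,0.5,0,1,0,0,0,0.13,0.6,0,1,0,0,0,0.13,0.6,0,1,0,0,0,0.1,0.5,0,1,0,0,0,0.06,0.3,0,1,0,0,0,0,0,0,1,0,0,0,0,0,0,1]

```text
time_s: 19.4
position: [0.5201, 0.0045, 0.1062]
tcp_rot: [[0.206, 0.979, 0.001], [0.979, -0.206, -0.0], [0.0, 0.001, -1.0]]
force: [-0.8, 1.3, 10.0]
opening: 0.998
```

```bash
python3 look.py 10
```

```text
19.4 [0.5201 0.0045 0.1062] yvec [ 0.9785 -0.2062  0.0014] z [ 1.4e-03 -1.0e-04 -1.0e+00] F [-0.85  1.32  9.99] M [ 0.06  0.21 -0.07] op 0.9980982713241204
```

View pics/s10.png

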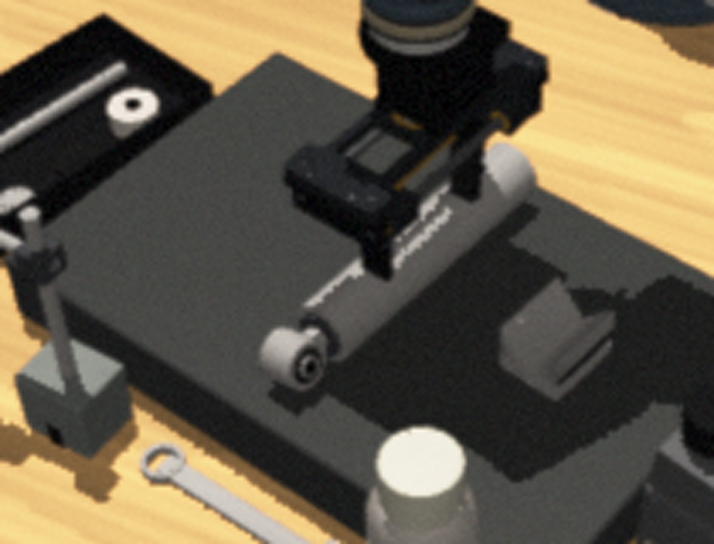

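View pics/t10.png

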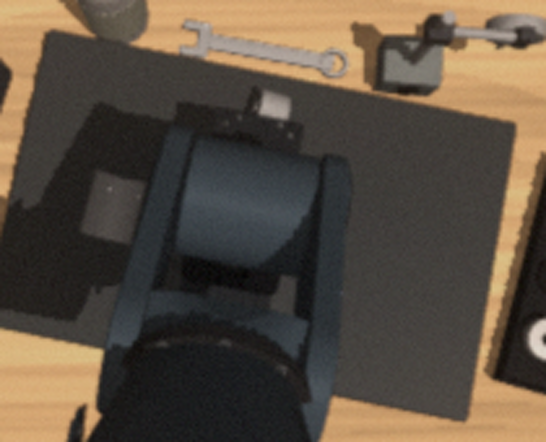

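About 138 mm done. The final short stroke is 13 mm at the fingertips, then lift clear.

Emit:
send_rows:
  moves: [0,0,0,0,0,0.5,1,0,0,0,0,0,0.5,1,0,0,0,-0.12,-0.6,0,1,0,0,0,-0.1,-0.5,0,1,0,0,0,0,0,0,1,0,0,0,0,0,-0.5,1,0,0,0,0,0,-0.3,1,0,0,0,0,0,-0.2,1,0,0,0,0,0,0,1,0,0,0,0.04,0.2,0,1,0,0,0,0.07,0.32,0,1,0,0,0,0.07,0.35,0,1,0,0,0,0.05,0.25,0,1,0,0,0,0.03,0.15,0,1,0,0,0,0,0,0,1,0,0,0,0,0,0,1,0,0,0,0,0,0.4,1,0,0,0,0,0,0.8,1,0,0,0,0,0,2,1,0,0,0,0,0,3,1]

```text
time_s: 21.5
position: [0.5185, 0.0062, 0.1666]
tcp_rot: [[0.206, 0.978, -0.005], [0.978, -0.206, 0.001], [-0.0, -0.005, -1.0]]
force: [0.9, 0.3, -0.4]
opening: 0.999
```

Emit:
send_rows:
  moves: [0,0,0,-0.5,-3,3,1,0,0,0,-1,-4.5,1,1,0,0,0,-1,-4.5,0,1,0,0,0,-1,-4.5,0,1,0,0,0,-1,-4.5,0,1,0,0,0,-1,-4.5,0,1,0,0,0,-1,-4.5,0,1,0,0,0,-1,-4.5,0,1,0,0,0,-1,-4.5,0,1,0,0,0,0,0,0,1,0,0,0,0,0,0,1]

```text
time_s: 22.6
position: [0.4342, -0.3846, 0.2069]
tcp_rot: [[0.209, 0.978, -0.0], [0.978, -0.209, 0.001], [0.001, -0.001, -1.0]]
force: [-0.5, 1.0, -0.6]
opening: 1.004
```

```bash
python3 look.py 11
```

```text
22.6 [ 0.4342 -0.3846  0.2069] yvec [ 9.779e-01 -2.089e-01 -7.000e-04] z [-4.0e-04  1.3e-03 -1.0e+00] F [-0.45  1.01 -0.6 ] M [-0.01 -0.08 -0.01] op 1.0043893803011332
```

View pics/s11.png

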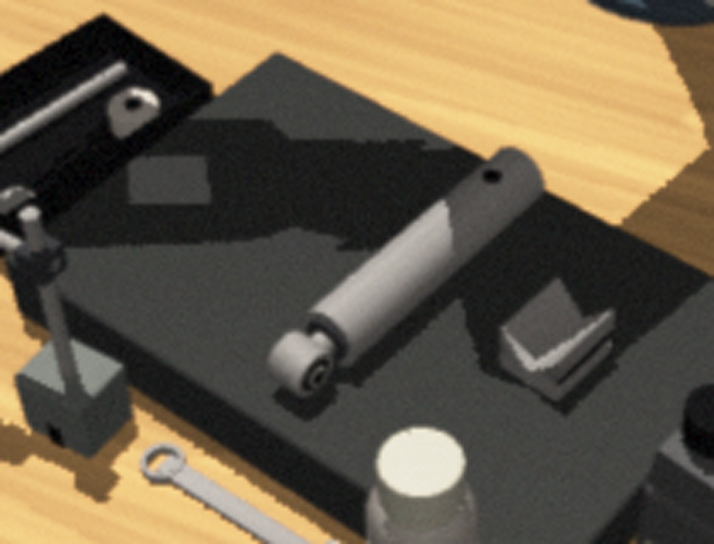

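View pics/t11.png

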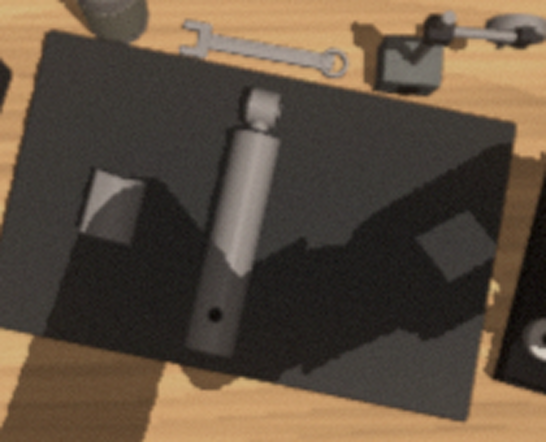

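The hole faces up again, at (215,314) in the top crop and (493,176) in the scene crop. Next I'll measure the displacement, hole angle and yaw.

```bash
python3 - <<'E'
from h import *
c=dict(np.load("top11.npz"));s=dict(np.load("scene11.npz"))
T=lambda u,v:((u+.5)/2.6-.5+230,(v+.5)/2.6-.5+130); S=lambda u,v:((u+.5)/3.4-.5+190,(v+.5)/3.4-.5+110)
u=np.array([.203,.979])
a=[onz(c,T(*p),.083)[:2] for p in [(234,131),(280,138),(186,347),(236,356)]]
e=(a[0]+a[1])/2;o=(a[2]+a[3])/2;m=(e+o)/2
print("mid",m,"len",np.linalg.norm(e-o),"yaw",np.degrees(np.arctan2(*(e-o)[::-1])),"disp",m-[.4828,-.1373],np.linalg.norm(m-[.4828,-.1373]))
h=onz(c,T(215,314),.106);h2=onz(s,S(493,176),.106);print("hole",h,h2,"disp",np.linalg.norm(h[:2]-[.41376,-.11923]),np.linalg.norm(h2[:2]-[.41016,-.11942]))
ax=(e-o)/np.linalg.norm(e-o);n=np.array([-ax[1],ax[0]]);off=[(x[:2]-m)@n for x in(h,h2)];print("hole offset mm",np.array(off)*1e3,np.degrees(np.arcsin(np.array(off)/.023)))
d=np.array([.3856,0])
E
python3 look.py 12 >/dev/null
python3 - <<'E'
from h import *
for n in("top","scene"):
    a=np.load(f"{n}11.npz")["pixels"].astype(int);b=np.load(f"{n}12.npz")["pixels"].astype(int);print(n,(abs(a-b).max(2)>40).sum())
E
```

```text
mid [0.51624189 0.00494908] len 0.21166701800480395 yaw -12.585404651218626 disp [0.03344189 0.14224908] 0.14612720977017077
hole [0.44831297 0.02400318 0.106     ] [0.44524217 0.02463289 0.106     ] disp 0.14734195126488572 0.14826326073330784
hole offset mm [3.79492103 3.74039554] [9.49703501 9.35934543]
top 766
scene 84
```

Emit:
send_rows:
  moves: [0,0,0,0,0,0,1,0,0,0,0,0,0,1,0,0,0,0,0,0,1,0,0,0,0,0,0,1,0,0,0,0,0,0,1,0,0,0,0,0,0,1]

```text
time_s: 23.4
position: [0.4349, -0.3841, 0.2072]
tcp_rot: [[0.207, 0.978, -0.0], [0.978, -0.207, 0.0], [0.0, -0.0, -1.0]]
force: [0.5, -0.3, 0.6]
opening: 0.997
```

```bash
python3 look.py 13
python3 - <<'E'
from h import *
g=lambda n,k:cv2.GaussianBlur(np.load(f"{n}{k}.npz")["pixels"],(5,5),0).astype(int)
for n in("top","scene"):
  for i,j in((11,13),(12,13)):
    m=abs(g(n,i)-g(n,j)).max(2)>25
    ys,xs=np.nonzero(m);print(n,i,j,m.sum(),(xs.min(),xs.max(),ys.min(),ys.max()) if len(xs) else "", "tube area", m[150:290,300:345].sum() if n=="top" else m[140:235,265:355].sum())
E
```

```text
23.4 [ 0.4349 -0.3841  0.2072] yvec [ 0.9784 -0.2065 -0.    ] z [-0.e+00  1.e-04 -1.e+00] F [ 0.47 -0.25  0.56] M [-0.05 -0.13  0.01] op 0.9967280190228293
top 11 13 232 (np.int64(507), np.int64(610), np.int64(207), np.int64(352)) tube area 0
top 12 13 668 (np.int64(494), np.int64(639), np.int64(206), np.int64(351)) tube area 0
scene 11 13 52 (np.int64(157), np.int64(230), np.int64(20), np.int64(138)) tube area 0
scene 12 13 412 (np.int64(143), np.int64(223), np.int64(19), np.int64(92)) tube area 0
```

The tube is still: no pixels changed around it, and the only differences are shadow and arm far away. Handing in.

```bash
python3 -c "
from rig import hand_in;print(hand_in())"
```

```text
the job is handed in; nothing more can be done
None
```

I rolled the tube one full turn along the plate in ten short strokes and handed the job in at about 23.5 s of the 61 s allowed. No verdict comes back, so the numbers below are my own camera and arm readings. Both open fingertips pushed only on the top, pressing with about 6–10 N. The tip stayed at 0.106 m, which keeps the grasp point about 20 mm above the tube's top.

**Final checks:**
- **Distance rolled:** 146 mm from the tube's outline. From the hole it came out as 147 mm in the top view and 148 mm in the scene view. The target was 144.5 ± 15 mm.
- **Hole:** about 9° past straight up, against the 37° allowed.
- **Squareness:** tube yaw is −12.6° and the plate's is −11.7°, so it is within about 1° of square.
- **Stillness and contact:** nothing changed around the tube in pictures taken about 0.8 s apart, and the arm was well clear of it.
- **Other things:** I saw no sign that any of them moved, though I did not measure each one.
- **Half-way:** I did not photograph the exact half-turn. Going by the stroke lengths, the tube passed half a turn between pictures at about 54 mm (135°) and 82 mm (204°). The eye's position gave 84 mm for the second.

None of these checks failed. The distance readings differ by about 2 mm, which matches the camera calibration.

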